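Start the bakery's oven timers in order

ROBOT

A 6-joint arm with a two-finger parallel gripper is mounted at the origin on the work surface. World frame = base frame: x ahead of the robot, y to its left, z up, the work surface at z = 0. Lengths are in m, angles in degrees, forces in N, time in s.
With the tool pointing down it reaches from about 0.375 to 0.9 m from the base axis. Payload 3.1 kg.
Tool frame: the origin (TCP) lies midway between the tips of the shut fingers; the grasp point (between the pads) lies 19 mm behind it; x points along the fingers, z is the direction in which the jaws open and shut, and the axes are right-handed (so a half turn about x gives the same grasp; the last joint's range is limited). The gripper opens to 87 mm and grips with 3 to 60 N. Pads are 19 mm wide; open, the fingers measure 117 mm over their backs; the gripper's body (75 mm by 190 mm) begins 51 mm behind the grasp point.
Start: joints at [-83.337, 30.224, 82.088, -0, 67.689, -10.227], TCP at [0.182, -0.598, 0.193] pointing down, gripper open.
Joint ranges: [-176.69, 176.69], [-43.24, 126.21], [12.49, 139.97], [-82, 262], [0, 151.66], [-163.58, 163.58]. Speed limits (degrees/s): [159.86, 159.86, 180, 180, 180, 180].

INTERFACE

Orientations are given as a 3x3 rotation matrix whose columns are the frame's x, y, z axes.
In Python, from rig import * gives the robot as it stands.
- The arm moves only by the tool play_rows, never from a script. Its argument "rows" is a list that holds one entry, the list of rows, each a list of 7 numbers: the shift along the tool's x, y, z in m, then the turn, a rotation vector about the tool's x, y, z in degrees, then the finger opening in m, from 0 to 0.087. A call has 1 to 12 rows; each row is the pose to reach, as a shift and turn from the pose commanded when the call began, along the tool's axes at that moment; what a row does not reach only later rows make up. A row lasts 1/10 s, in which the tool goes at most 50 mm and 8.59 degrees, less where a joint would pass 70% of its speed; a pose out of reach is approached as far as the arm can. A call with a gripper value outside its range is refused whole. The fingers move at their own pace and stop on an object; the grip force is fixed at half the most. Time passes only in rows, so rows that repeat a pose let the fingers close. It gives the time, the measured TCP pose, the force and the opening at its end, in the units of the state.
- read_state(): the state, without advancing time (a new reading comes with each control period).
- capture(name): name is "side" or "top" or "wrist"; returns a dict with "pixels" (384x512x3 uint8, red, green, blue), "intrinsics" (3x3 intrinsics, pixels), "rvec" (rotation vector, rad) and "tvec" (3), from world to camera coordinates, as OpenCV has them. Camera axes: x right, y down, z forward; pixel columns grow to the right and rows downward; lengths in m; the calibration is good to about 2 mm. A picture is of the moment at which its call begins. There is no depth.
- hand_in(): hands the job in, once; it reports no verdict.
Trained networks look in the newest picture that a camera, given by its name, has taken for a name from the list of things; names that differ only in an ending like _2 or _b are one class to them, and where a whole thing is asked for, a point or a joint stands for the part that bears it (a point fixed in the world has none). Each returns a list of dicts, best first, with "p" (0 to 1); they miss things now and then, are a little off and sometimes report something else, mostly with a low value. They report only what shows in the picture. A call takes as long as a camera call. They do not tell look-alikes from the thing itself.
- trace(camera, target): "mask" (384x512 bool, what is visible of it) and "at" ([column, row] in pixels, amid what is visible of it).
The state is a dict: "time_s": time; "joint_positions": joint angles; "qvel": joint speeds; "tau": joint torques, N m; "position": TCP position; "tcp_rot": TCP orientation; "force": force on the tool from outside, world axes, zero at the start; "moment": the same for the moment, N m; "opening": opening from 0.0 (shut) to 1.0 (fully open).
Only numpy, scipy, OpenCV 4.12 (cv2) and the standard library are available. Lean on these libraries where they do the work, as an engineer would, in place of code of your own. Each camera call takes 0.05 s, during which the arm holds its last target.

TASK

Start three of the tap timers on the bakery bench in the order their trays went into the oven: with a fingertip lightly press the button on top of the square timer fully down, then the large round one, then the long one; each button stays down by itself. Do not press the small round spare, do not lift or shove any timer, and leave the bread and tools where they are.

Things in the scene. Friction and masses are not known exactly. Their poses are not given: they have to be found in the camera images.
- square_timer: SQUARE timer: housing 95 x 95; its square button, 52 x 52, is centred 14 mm along the housing's +x. White housing 34 mm high, 0.24 to 0.39 kg, standing loose on the bench (z up), small black display beside the grey button. Origin: centre of the underside.
- square_top (a point): Centre of the top face of the square timer's button: 56 mm above the bench when up, 47 mm when the button is fully down and let go. The top is a springy pad that gives under the finger (about 2 N per mm, at most 8 mm) and springs back when released, on top of the button's own travel.
- square_button (a joint): How far the square timer's button is pressed in, m: 0 to 0.001 at the start, 0.009 fully down (stop). The button itself slides at about 2.5 N, has no return spring and stays where it is left; a push of 5 to 8 N on its springy top drives it home.
- large_round_timer: LARGE ROUND timer: housing 100 in diameter; its round button, 54 in diameter, is centred 12 mm along +x. White housing 34 mm high, 0.24 to 0.39 kg, standing loose on the bench (z up), small black display beside the grey button. Origin: centre of the underside.
- large_round_top (a point): Centre of the top face of the large round timer's button: 56 mm above the bench when up, 47 mm when the button is fully down and let go. The top is a springy pad that gives under the finger (about 2 N per mm, at most 8 mm) and springs back when released, on top of the button's own travel.
- large_round_button (a joint): How far the large round timer's button is pressed in, m: 0 to 0.001 at the start, 0.009 fully down (stop). The button itself slides at about 2.5 N, has no return spring and stays where it is left; a push of 5 to 8 N on its springy top drives it home.
- long_timer: LONG timer: housing 60 (x) x 140 (y); its oblong button, 38 (x) x 70 (y), is centred 25 mm along +y. White housing 34 mm high, 0.24 to 0.39 kg, standing loose on the bench (z up), small black display beside the grey button. Origin: centre of the underside.
- long_top (a point): Centre of the top face of the long timer's button: 56 mm above the bench when up, 47 mm when the button is fully down and let go. The top is a springy pad that gives under the finger (about 2 N per mm, at most 8 mm) and springs back when released, on top of the button's own travel.
- long_button (a joint): How far the long timer's button is pressed in, m: 0 to 0.001 at the start, 0.009 fully down (stop). The button itself slides at about 2.5 N, has no return spring and stays where it is left; a push of 5 to 8 N on its springy top drives it home.
- small_round_timer: SMALL ROUND timer, the spare that stays unstarted: housing 66 in diameter; its round button, 36 in diameter, is centred 8 mm along +x. White housing 34 mm high, 0.24 to 0.39 kg, standing loose on the bench (z up), small black display beside the grey button. Origin: centre of the underside.
- small_round_top (a point): Centre of the top face of the small round timer's button: 56 mm above the bench when up, 47 mm when the button is fully down and let go. The top is a springy pad that gives under the finger (about 2 N per mm, at most 8 mm) and springs back when released, on top of the button's own travel.
- small_round_button (a joint): How far the small round timer's button is pressed in, m: 0 to 0.001 at the start, 0.009 fully down (stop). The button itself slides at about 2.5 N, has no return spring and stays where it is left; a push of 5 to 8 N on its springy top drives it home.
- shell_bun: Bystander: round sweet bun with pale ribs, dia 92, 42 high (mm); loose on the bench, origin at the centre of its underside.
- muffin: Bystander: muffin in a paper cup, dia 72, 64 high (mm); loose on the bench, origin at the centre of its underside.
- shaker: Bystander: metal sugar shaker, dia 54, 85 high (mm); loose on the bench, origin at the centre of its underside.
- scraper: Bystander: bench scraper lying flat, 118 x 150 with its white handle, 24 high (mm); loose on the bench, origin at the centre of its underside (of the blade, handle 58 mm along +x).
- cutter: Bystander: steel ring cutter, dia 72, 40 high (mm); loose on the bench, origin at the centre of its underside.
- bolillo: Bystander: spindle-shaped bread roll, 150 long, 63 high (mm); loose on the bench, origin at the centre of its underside.
Mind the look-alikes: they are no part of the job. What is shaped like the large_round_timer but orange or turquoise is not meant.

How it is judged:
By the outcome, as a careful person would: the job done as asked, in the order asked, and still so for the second after the job is handed in, with the robot touching nothing.
It also fails if it takes over 48 s, if anything falls off the work surface, if the arm or the gripper's body presses on something with over 40 N, if the wrist force passes 120 N, or if a joint passes its speed limit or range.

## Working session

There is one attempt and no reset: what is moved stays moved. The work goes in short steps, Python scripts to look and compute and a tool call to move; the robot and the scene stay as the last step left them, time stands still between calls to the robot, and variables do not carry over. Pictures are saved under pics/ and viewed, and the job is handed in when it is done.

Besides the shell and the picture viewer there is one more tool, called after "Request:" by a JSON object that holds its "op" and its "data". play_rows: Moves the arm, as the interface text tells. Its arguments: {"type":"object","properties":{"rows":{"type":"array"}},"required":["rows"]}

```bash
ls; mkdir -p pics; python3 - <<'E'
from rig import *
import cv2,numpy as np
s=read_state();print(s['time_s'],s['position'],s['tcp_rot'],s['force'],s['opening'])
for n in ['top','side']:
    c=capture(n);cv2.imwrite(f'pics/{n}0.png',cv2.resize(c['pixels'][:,:,::-1],(768,576),interpolation=cv2.INTER_CUBIC))
    R=cv2.Rodrigues(np.array(c['rvec']))[0];print(n,-R.T@np.array(c['tvec']),c['intrinsics'])
    for t in ['square_timer','large_round_timer','long_timer','small_round_timer']:
        for r in trace(n,t)[:4]: print(t,round(r['p'],2),r['at'],r['mask'].sum())
E
```

```text
pics
0.0 [ 0.18154112 -0.59722726  0.19186906] [[-2.49957701e-04  9.56850662e-01  2.90580021e-01]
 [ 2.14511869e-03  2.90579875e-01 -9.56848334e-01]
 [-9.99997668e-01  3.84157026e-04 -2.12519092e-03]] [0.47344148 0.14160361 0.16369147] 0.9989738182536757
top [ 0.43935734 -0.0441582   1.20585492] [[396.71920179   0.         243.21368744]
 [  0.         396.71920179 191.23861871]
 [  0.           0.           1.        ]]
square_timer 0.6 [255.8, 173.7] 1038
large_round_timer 0.83 [370.8, 217.3] 978
large_round_timer 0.82 [320.4, 208.8] 922
long_timer 0.8 [138.8, 171.5] 1016
long_timer 0.61 [257.3, 168.2] 317
small_round_timer 0.58 [198.7, 215.2] 360
side [0.29296835 0.76094974 0.68522981] [[413.14025018   0.         260.31523947]
 [  0.         413.14025018 193.79632935]
 [  0.           0.           1.        ]]
square_timer 0.98 [243.7, 204.7] 1184
large_round_timer 0.76 [350.7, 172.9] 809
large_round_timer 0.74 [297.0, 171.8] 783
large_round_timer 0.67 [321.0, 149.6] 659
long_timer 0.65 [192.8, 310.2] 2099
small_round_timer 0.93 [278.8, 260.2] 799
small_round_timer 0.2 [193.2, 312.2] 2149
```

View pics/top0.png

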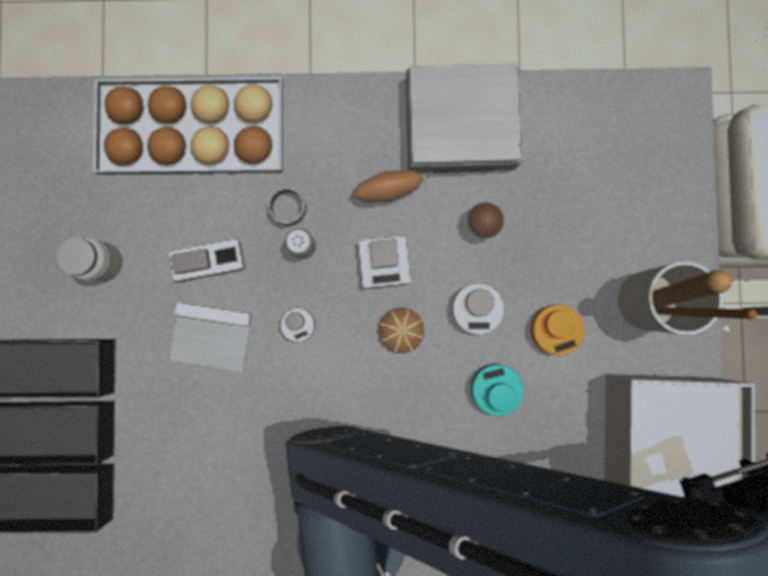

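View pics/side0.png

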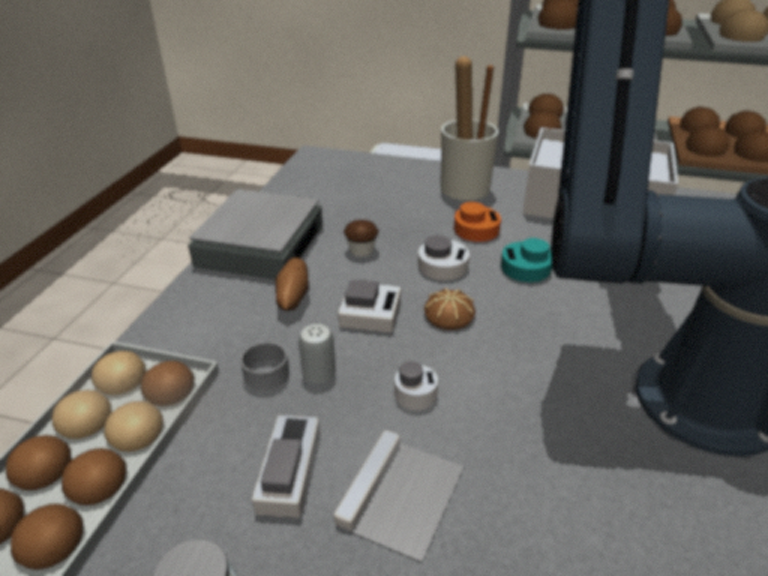

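```bash
cat > h.py <<'E'
from rig import *
import cv2,numpy as np
def cam(c):
    return np.array(c['intrinsics']),cv2.Rodrigues(np.array(c['rvec'],float))[0],np.array(c['tvec'],float).ravel()
def ray(c,px,z):
    K,R,t=cam(c);d=R.T@np.linalg.inv(K)@np.array([px[0],px[1],1.]);C=-R.T@t
    return C+d*(z-C[2])/d[2]
def proj(c,P):
    K,R,t=cam(c);q=(R@np.atleast_2d(P).T).T+t;q=q@K.T;return q[:,:2]/q[:,2:]
E
python3 - <<'E'
from h import *
C={n:capture(n) for n in ['top','side']}
for n,c in C.items():
    for t in ['square_top','large_round_top','long_top','small_round_top']:
        for r in trace(n,t)[:4]:
            ys,xs=np.nonzero(r['mask']);print(n,t,round(r['p'],2),r['at'],len(xs),xs.min(),xs.max(),ys.min(),ys.max(),ray(c,r['at'],.055).round(4))
for nm,p,z in [('crock base side',(467,190),0),('carton',(600,215),0)]:print(nm,ray(C['side'],np.array(p)/1.5,z))
for p in [(685,265),(685,335),(610,375),(628,378),(650,300)]:print(ray(C['top'],np.array(p)/1.5,.1))
im=C['top']['pixels'][:,:,::-1]
cr=[cv2.resize(im[y-28:y+28,x-28:x+28],(380,380),interpolation=cv2.INTER_CUBIC) for x,y in [(256,174),(320,206),(138,173),(372,220)]]
cv2.imwrite('pics/crop1.png',cv2.resize(np.vstack([np.hstack(cr[:2]),np.hstack(cr[2:])]),(590,590)))
E
```

```text
top large_round_top 0.77 [335.8, 265.0] 303 325 343 255 274 [ 0.2847 -0.2959  0.055 ]
top large_round_top 0.74 [371.1, 215.1] 299 363 382 207 225 [ 0.4266 -0.4008  0.055 ]
top large_round_top 0.67 [320.3, 202.8] 265 310 329 193 209 [ 0.4637 -0.2552  0.055 ]
top long_top 0.72 [126.9, 175.8] 310 114 139 166 181 [0.5485 0.3067 0.055 ]
top long_top 0.65 [320.4, 207.5] 888 302 335 190 222 [ 0.4501 -0.2552  0.055 ]
top small_round_top 0.69 [196.6, 214.3] 113 191 202 208 219 [0.4342 0.1034 0.055 ]
side square_top 0.69 [239.1, 193.6] 368 230 252 186 205 [ 0.5688 -0.058   0.055 ]
side large_round_top 0.69 [354.9, 166.5] 256 346 365 158 173 [ 0.2903 -0.2693  0.055 ]
side large_round_top 0.62 [291.4, 165.1] 222 283 300 157 171 [ 0.466 -0.229  0.055]
side large_round_top 0.44 [316.5, 139.3] 149 308 322 135 146 [ 0.4203 -0.3995  0.055 ]
side long_top 0.95 [184.4, 311.2] 737 174 201 293 328 [0.5557 0.3228 0.055 ]
side long_top 0.18 [238.5, 193.8] 364 230 252 186 204 [ 0.57   -0.0568  0.055 ]
side small_round_top 0.53 [271.4, 252.6] 217 266 281 241 257 [0.4365 0.1302 0.055 ]
side small_round_top 0.53 [294.0, 171.9] 850 279 312 156 187 [ 0.4519 -0.1961  0.055 ]
crock base side [ 0.46397978 -0.58967055  0.        ]
carton [ 0.15480903 -0.54723462  0.        ]
[ 0.53130504 -0.62688598  0.1       ]
[ 0.40195124 -0.62191405  0.1       ]
[ 0.33003872 -0.48198899  0.1       ]
[ 0.32425037 -0.5147457   0.1       ]
[ 0.46712689 -0.56003755  0.1       ]
```

View pics/crop1.png

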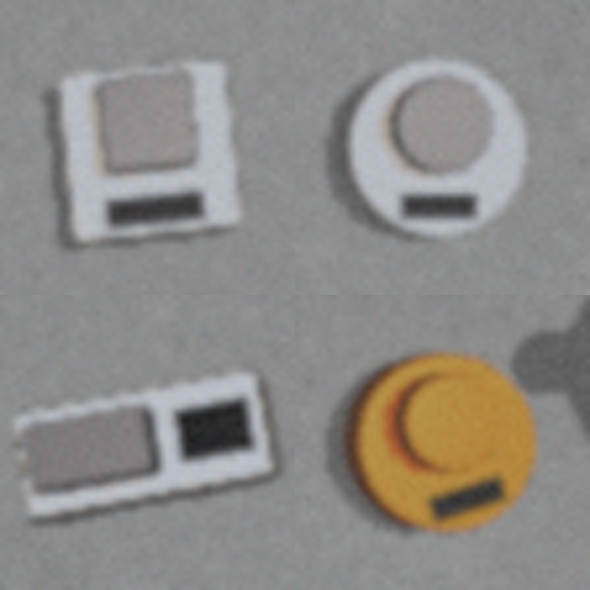

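```bash
python3 - <<'E'
from h import *
C={n:capture(n) for n in ['top','side']}
B={}
for k,p in dict(sq=(255.1,168.4),lr=(319.8,201.1),lo=(126.7,173.4)).items():
    B[k]=ray(C['top'],p,.056);print(k,B[k].round(4),proj(C['side'],B[k]).round(1))
for n,pts in [('side',[(243,200),(297,170),(190,310)]),('top',[(256,174),(320,206),(138,173)])]:
    im=C[n]['pixels'][:,:,::-1];out=[]
    for (x,y),k in zip(pts,B):
        w=27;s=260/(2*w)
        cr=cv2.resize(im[y-w:y+w,x-w:x+w],(260,260),interpolation=cv2.INTER_CUBIC)
        q=proj(C[n],B[k])[0]; u=(q-[x-w,y-w]+.5)*s-.5
        cv2.drawMarker(cr,tuple(int(round(a)) for a in u),(0,0,255),cv2.MARKER_CROSS,14,1);out.append(cr)
    cv2.imwrite(f'pics/c2{n}.png',np.hstack(out))
a=cv2.imread('pics/c2side.png');b=cv2.imread('pics/c2top.png');cv2.imwrite('pics/c2.png',np.vstack([a,b]))
E
```

```text
sq [ 0.5658 -0.0677  0.056 ] [[241.3 191.3]]
lr [ 0.4686 -0.2537  0.056 ] [[292.3 160.3]]
lo [0.5555 0.3071 0.056 ] [[187.8 304.3]]
```

View pics/c2.png

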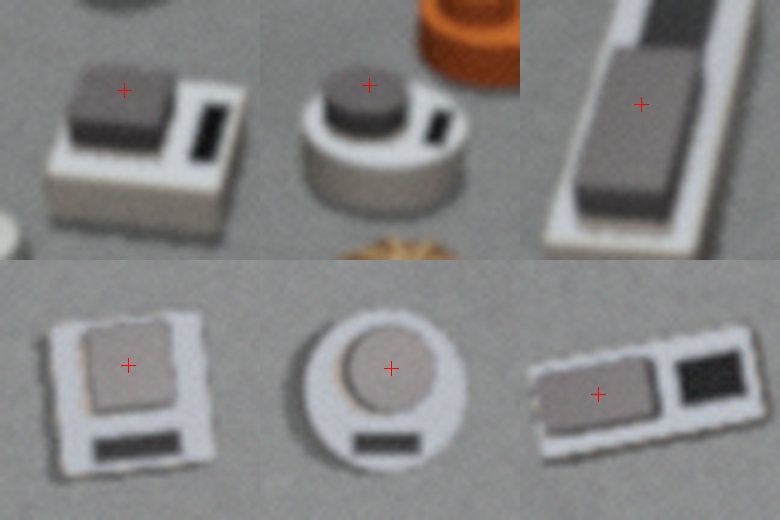

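Large-round candidates in the top view are white (320,205), orange (372,220) and turquoise (333,260). Only the white one fits, and the crop confirms it. Square is at (255,168) and long at (127,173), and the side view agrees to about 3 mm. I'll shut the fingers, turn the jaws along x and travel high to the square timer.

Request:
{"op": "play_rows", "data": {"rows": [[[0.0,0.0,0.0,0,0,0,0.0],[0.002,0.024,-0.018,-6,0,0,0.0],[0.004,0.048,-0.036,-13,0,0,0.0],[0.006,0.072,-0.055,-20,0,0,0.0],[0.008,0.096,-0.073,-27,0,0,0.0],[0.01,0.12,-0.091,-34,0,0,0.0],[0.012,0.144,-0.109,-41,0,0,0.0],[0.014,0.168,-0.127,-48,0,0,0.0],[0.016,0.192,-0.146,-55,0,0,0.0],[0.018,0.216,-0.164,-62,0,0,0.0],[0.02,0.24,-0.182,-68,0,0,0.0],[0.02,0.26,-0.198,-73,0,0,0.0]]]}}

```text
time_s: 2.3
position: [0.3736, -0.3316, 0.1728]
tcp_rot: [[0.0, -0.002, 1.0], [0.0, 1.0, 0.002], [-1.0, 0.0, 0.0]]
force: [0.1, -0.2, -0.1]
opening: 0.035
```

Request:
{"op": "play_rows", "data": {"rows": [[[0.0,0.024,0.018,0,0,0,0.0],[0.0,0.05,0.036,0,0,0,0.0],[0.0,0.076,0.055,0,0,0,0.0],[0.003,0.102,0.074,0,0,0,0.0],[0.008,0.128,0.093,0,0,0,0.0],[0.013,0.154,0.112,0,0,0,0.0],[0.018,0.18,0.131,0,0,0,0.0],[0.023,0.206,0.15,0,0,0,0.0],[0.03,0.23,0.168,0,0,0,0.0],[0.037,0.25,0.182,0,0,0,0.0],[0.043,0.264,0.192,0,0,0,0.0],[0.043,0.264,0.192,0,0,0,0.0]]]}}

```text
time_s: 3.5
position: [0.5659, -0.0678, 0.1291]
tcp_rot: [[-0.001, -0.001, 1.0], [0.001, 1.0, 0.001], [-1.0, 0.001, -0.001]]
force: [-0.4, 1.0, 0.6]
opening: 0.007
```

```bash
python3 - <<'E'
from h import *
s=read_state();print(s['time_s'],s['position'],s['force'],s['opening'])
C={n:capture(n) for n in ['wrist','side']}
c=C['wrist'];im=c['pixels'][:,:,::-1].copy()
P=np.array([[.5658,-.0677,.056]]);print(proj(c,P))
q=proj(c,P)[0];cv2.drawMarker(im,(int(q[0]),int(q[1])),(0,0,255),0,14,1)
im2=C['side']['pixels'][:,:,::-1][100:292,120:376]
cv2.imwrite('pics/w1.png',np.hstack([cv2.resize(im,(400,300)),cv2.resize(im2,(400,300))]))
E
```

```text
3.5 [ 0.56586886 -0.06775146  0.12905998] [-0.36397908  0.9634169   0.57410787] 0.0065646819821598345
[[260.49049078 188.82385433]]
```

View pics/w1.png

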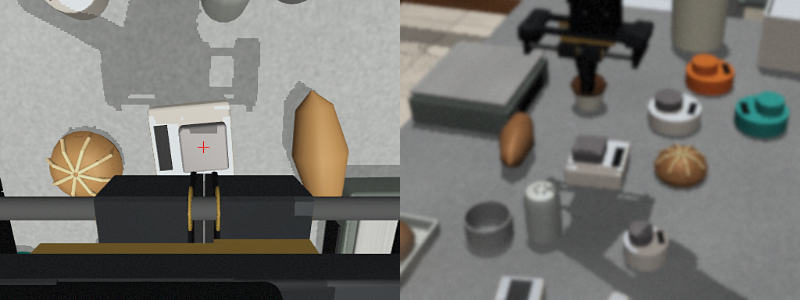

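The wrist view shows the projected target at the centre of the square button (260,189), so I'll go down to just above it.

Request:
{"op": "play_rows", "data": {"rows": [[[0.015,0,0,0,0,0,0.0],[0.03,0,0,0,0,0,0.0],[0.045,0,0,0,0,0,0.0],[0.058,0,0,0,0,0,0.0],[0.067,0,0,0,0,0,0.0],[0.071,0,0,0,0,0,0.0],[0.073,0,0,0,0,0,0.0],[0.075,0,0,0,0,0,0.0],[0.077,0,0,0,0,0,0.0],[0.079,0,0,0,0,0,0.0],[0.08,0,0,0,0,0,0.0],[0.08,0,0,0,0,0,0.0]]]}}

```text
time_s: 4.8
position: [0.5654, -0.0693, 0.0498]
tcp_rot: [[-0.0, 0.002, 1.0], [-0.0, 1.0, -0.002], [-1.0, -0.0, -0.0]]
force: [-1.0, 0.1, -0.2]
opening: 0.005
```

Request:
{"op": "play_rows", "data": {"rows": [[[0.001,0,0,0,0,0,0.0],[0.002,0,0,0,0,0,0.0],[0.003,0,0,0,0,0,0.0],[0.003,0,0,0,0,0,0.0]]]}}

```text
time_s: 5.2
position: [0.5653, -0.0693, 0.0467]
tcp_rot: [[-0.0, 0.002, 1.0], [0.0, 1.0, -0.002], [-1.0, 0.0, -0.0]]
force: [0.2, 0.7, 0.2]
opening: 0.004
```

```bash
python3 - <<'E'
from h import *
s=read_state();print(s['time_s'],s['position'],s['force'],s['moment'],s['tau'])
C={n:capture(n) for n in ['side','wrist']}
s=read_state();print(s['position'],s['force'])
im2=C['side']['pixels'][:,:,::-1][160:235,195:295]
im=C['wrist']['pixels'][:,:,::-1]
cv2.imwrite('pics/w2.png',np.hstack([cv2.resize(im,(400,300)),cv2.resize(im2,(400,300),interpolation=cv2.INTER_CUBIC)]))
E
```

```text
5.2 [ 0.56525044 -0.06933541  0.04668098] [0.23620995 0.69909551 0.218866  ] [-0.00463751 -0.07756617  0.01336001] [-2.59815228e-03 -4.30016828e+01 -1.09823424e+01  4.37041582e-02
  4.62821103e-02  1.76083090e-04]
[ 0.56534096 -0.06934462  0.04680891] [0.25848501 0.18287773 0.62711483]
```

View pics/w2.png

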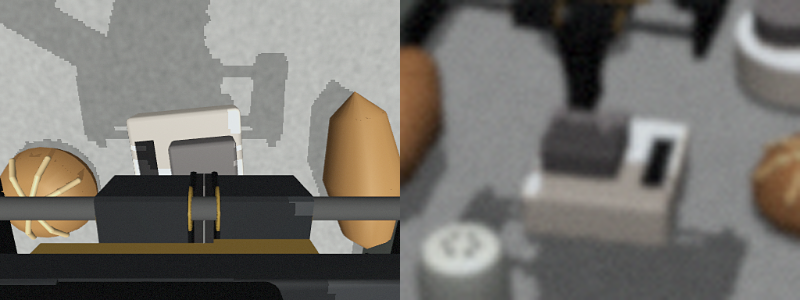

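```bash
python3 - <<'E'
from h import *
c=capture('side');im=c['pixels'][:,:,::-1]
s=read_state();p=s['position'];print(p,s['force'])
x0,y0,w,h=210,160,60,60
cr=cv2.resize(im[y0:y0+h,x0:x0+w],(600,600),interpolation=cv2.INTER_CUBIC)
for P,col in [(p,(0,0,255)),([.5658,-.0677,.056],(0,255,0)),([.5658,-.0677,.047],(255,0,0))]:
    q=(proj(c,P)[0]-[x0,y0]+.5)*10;cv2.drawMarker(cr,(int(q[0]),int(q[1])),col,0,16,1);print(q)
cv2.imwrite('pics/s3.png',cv2.convertScaleAbs(cr,alpha=1.6,beta=10))
E
```

```text
[ 0.56540966 -0.06938346  0.04684959] [-0.56043863  0.23224137 -0.51524662]
[322.13680456 343.3694506 ]
[317.93684174 318.42619207]
[318.79420599 346.34191412]
```

View pics/s3.png

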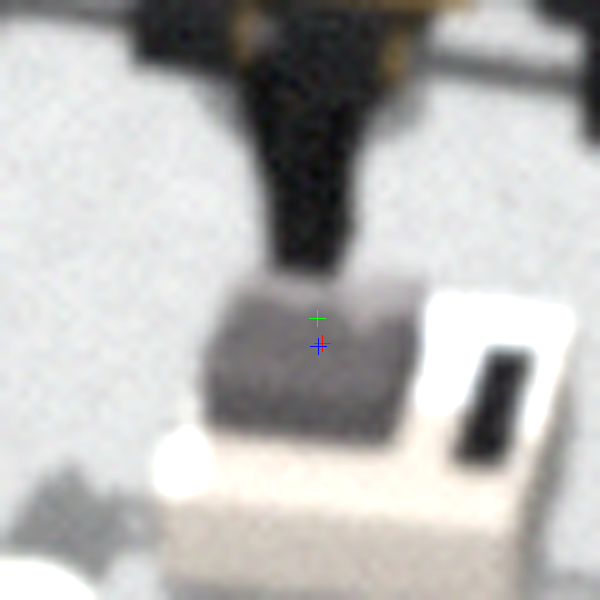

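```bash
python3 - <<'E'
from h import *
c=capture('wrist');im=c['pixels'][:,:,::-1].copy()
s=read_state();p=np.array(s['position']);x=np.array(s['tcp_rot'])[:,0]
K,R,t=cam(c);print('wristcam',-R.T@t, R[2])
for d in [0,.02,.04,.06,.08,.1]: print(d,proj(c,p-x*d).round(1))
for P in [[.5658,-.0677,.056],[.5658,-.0677,.047]]: print(proj(c,P))
cv2.drawMarker(im,tuple(int(a) for a in proj(c,p)[0]),(0,0,255),0,14,1)
cv2.imwrite('pics/w4.png',cv2.convertScaleAbs(cv2.resize(im,(768,576)),alpha=1.3))
c=capture('top');im=c['pixels'][:,:,::-1]
x0,y0,w,h=200,120,110,110
cv2.imwrite('pics/t4.png',cv2.convertScaleAbs(cv2.resize(im[y0:y0+h,x0:x0+w],(550,550),interpolation=cv2.INTER_CUBIC),alpha=1.4))
E
```

```text
wristcam [0.56566555 0.00247808 0.23874866] [-3.30456428e-04 -2.63478441e-01 -9.64665228e-01]
0 [[260.4 219.2]]
0.02 [[260.4 231.6]]
0.04 [[260.4 246.8]]
0.06 [[260.4 266.1]]
0.08 [[260.3 291.2]]
0.1 [[260.3 325.3]]
[[261.09848742 221.92784087]]
[[261.07774436 216.76286444]]
```

View pics/w4.png

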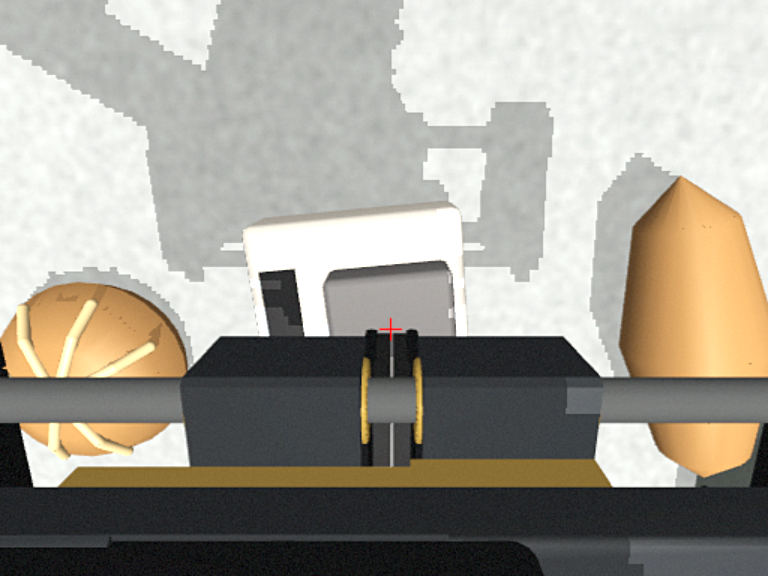

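View pics/t4.png

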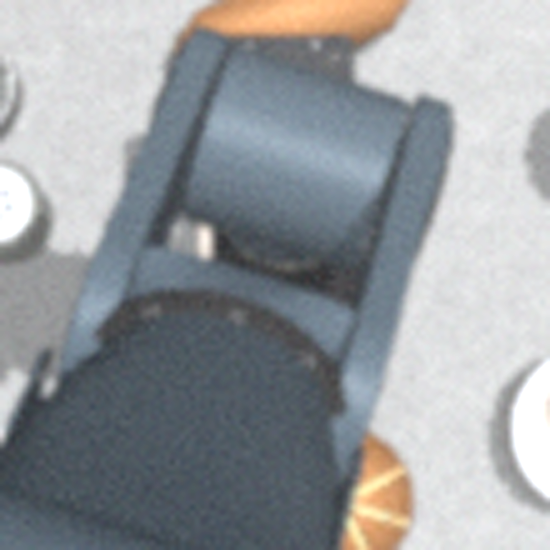

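```bash
python3 - <<'E'
from h import *
c=capture('wrist');im=c['pixels'][:,:,::-1].copy()
# square pose: yaw from top crop ~ button at +x toward world +x, slight yaw
yaw=np.radians(4.5); b=np.array([.5658,-.0677])
for sgn,col in [(1,(0,0,255)),]:
    R2=np.array([[np.cos(yaw),-np.sin(yaw)],[np.sin(yaw),np.cos(yaw)]])
    o=b-R2@[.014,0]
    for (cx,hw,z,colr) in [(0.014,.026,.056,(0,0,255)),(0.014,.026,.047,(255,0,0)),(0,.0475,.034,(0,200,0)),(0,.0475,0,(0,255,255))]:
        P=[list(o+R2@np.array([cx+sx*hw,sy*hw]))+[z] for sx,sy in [(1,1),(1,-1),(-1,-1),(-1,1)]]
        q=proj(c,P)*1.5+.25; cv2.polylines(im if 0 else globals().setdefault('big',cv2.resize(im,(768,576))),[q.round().astype(int)],True,colr,1)
cv2.imwrite('pics/w5.png',big)
E
```

```text
(no output)
```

View pics/w5.png

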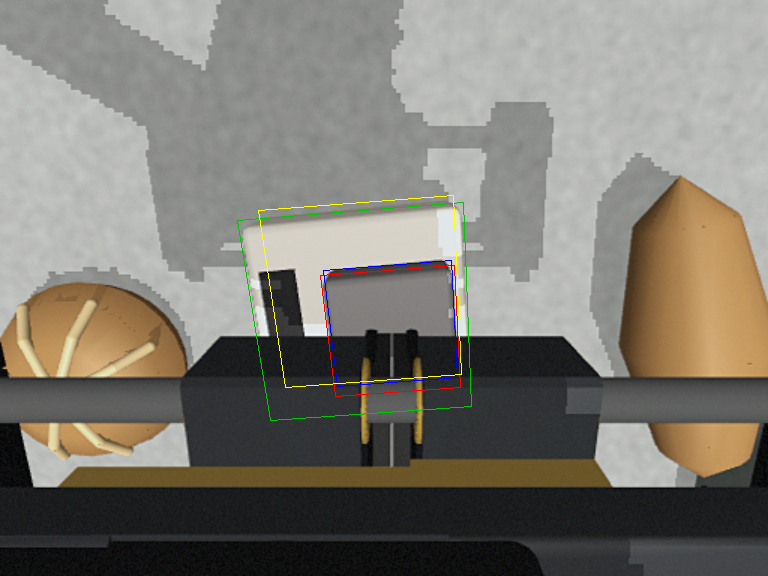

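Request:
{"op": "play_rows", "data": {"rows": [[[0.001,0,0,0,0,0,0.0],[0.002,0,0,0,0,0,0.0],[0.002,0,0,0,0,0,0.0]]]}}

```text
time_s: 5.8
position: [0.5652, -0.0693, 0.0447]
tcp_rot: [[-0.0, 0.002, 1.0], [0.0, 1.0, -0.002], [-1.0, 0.0, -0.0]]
force: [0.4, 0.3, 0.1]
opening: 0.003
```

```bash
python3 - <<'E'
from h import *
for i in range(2):
    c=capture('side');s=read_state();p=s['position'];print(p,s['force'],s['moment'])
im=c['pixels'][:,:,::-1]
x0,y0,w,h=210,150,60,60
cr=cv2.resize(im[y0:y0+h,x0:x0+w],(600,600),interpolation=cv2.INTER_CUBIC)
cv2.imwrite('pics/s6.png',cv2.convertScaleAbs(cr,alpha=2.2,beta=20))
E
```

```text
[ 0.56528866 -0.06934025  0.04473235] [-0.18503664  0.46155191  0.68800191] [-0.02713079 -0.11524523  0.00614717]
[ 0.56531805 -0.06939086  0.04477912] [ 0.0881987  -0.37511854  0.0185688 ] [ 0.01209669 -0.07219361  0.02875129]
```

View pics/s6.png

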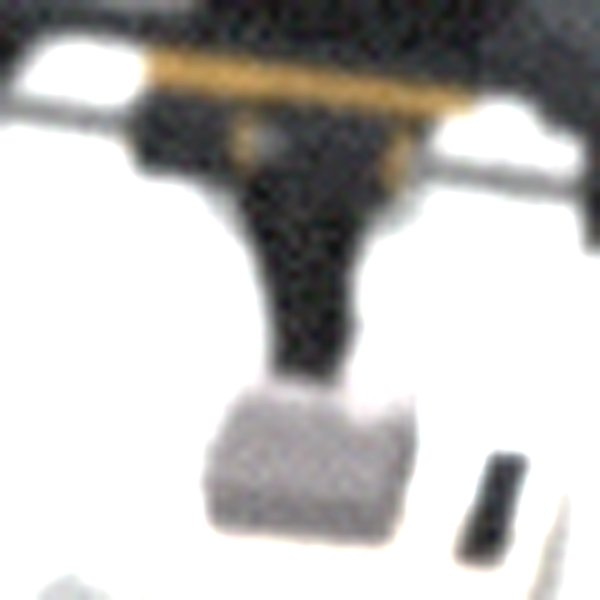

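```bash
python3 - <<'E'
from h import *
c=capture('side');print(proj(c,[.5659,-.0678,.1291]),proj(c,[.5653,-.0694,.0447]),proj(c,[.5653,-.0694,.069]))
K,R,t=cam(c);print(K,R,t,-R.T@t)
for n in ['side','wrist']:
  for z in ['square_top']:
    c=capture(n)
    for r in trace(n,z): print(n,r['p'],r['at'])
c=capture('wrist');K,R,t=cam(c);s=read_state();print(K);T=np.array(s['tcp_rot']);print('cam in tool',T.T@(-R.T@t-np.array(s['position'])),s['tau'],s['joint_positions'])
E
```

```text
[[240.53821886 167.57688305]] [[241.77550486 194.50208387]] [[241.54793754 186.92424442]]
[[413.14025018   0.         260.31523947]
 [  0.         413.14025018 193.79632935]
 [  0.           0.           1.        ]] [[-0.96561726 -0.25995791  0.00227955]
 [-0.15522921  0.5695229  -0.80718496]
 [ 0.20853586 -0.77978558 -0.59029421]] [0.47914819 0.16520614 0.93677042] [0.29296835 0.76094974 0.68522981]
side 0.79 [240.6, 194.5]
wrist 0.73 [263.6, 197.9]
[[324.08730388   0.         260.69716884]
 [  0.         324.08730388 189.40367046]
 [  0.           0.           1.        ]]
cam in tool [-1.91915070e-01  7.18583607e-02  1.58262135e-04] [-4.12015288e-04 -4.30422592e+01 -1.08759946e+01  4.31676186e-02
  5.93463681e-02  1.55323637e-06] [-1.82327880e+01  3.80077870e+01  9.69396197e+01  6.48255129e-04
  4.50515750e+01 -1.81250625e+01]
```

Force and joint torques both show no contact at the reported z of 0.045. The side view also shows the tip higher than the reported pose, by about 7 px or 20 mm. I'll keep descending in small steps, going by the force.

Request:
{"op": "play_rows", "data": {"rows": [[[0.001,0,0,0,0,0,0.0],[0.002,0,0,0,0,0,0.0],[0.003,0,0,0,0,0,0.0]]]}}

```text
time_s: 6.5
position: [0.5653, -0.0694, 0.0417]
tcp_rot: [[-0.0, 0.002, 1.0], [0.0, 1.0, -0.002], [-1.0, 0.0, -0.0]]
force: [0.2, 0.2, -1.1]
opening: 0.003
```

```bash
python3 - <<'E'
from h import *
s=read_state();print(s['position'],s['force'],s['moment'],s['tau'][:3])
c=capture('side');im=c['pixels'][:,:,::-1]
x0,y0,w,h=210,150,60,60
cr=cv2.resize(im[y0:y0+h,x0:x0+w],(590,590),interpolation=cv2.INTER_NEAREST)
cv2.imwrite('pics/s7.png',cv2.convertScaleAbs(cr,alpha=1.6,beta=10))
E
```

```text
[ 0.5653288  -0.06936049  0.04173072] [ 0.23238406  0.20860138 -1.12573336] [-0.0729552  -0.09350795  0.00734222] [-4.46714594e-04 -4.32250214e+01 -1.07657307e+01]
```

View pics/s7.png

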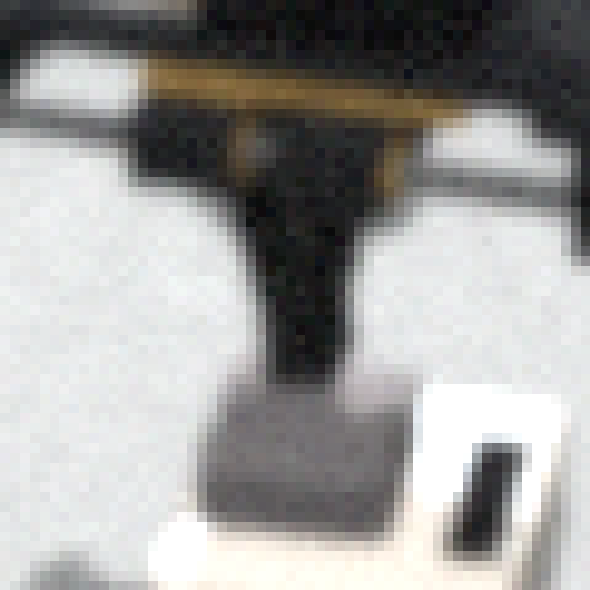

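Request:
{"op": "play_rows", "data": {"rows": [[[0.001,0,0,0,0,0,0.0],[0.002,0,0,0,0,0,0.0],[0.003,0,0,0,0,0,0.0],[0.003,0,0,0,0,0,0.0]]]}}

```text
time_s: 6.95
position: [0.5652, -0.0693, 0.0387]
tcp_rot: [[-0.0, 0.002, 1.0], [0.0, 1.0, -0.002], [-1.0, 0.0, -0.0]]
force: [-0.2, -0.8, 0.3]
opening: 0.006
```

Request:
{"op": "play_rows", "data": {"rows": [[[0.001,0,0,0,0,0,0.0],[0.002,0,0,0,0,0,0.0],[0.002,0,0,0,0,0,0.0]]]}}

```text
time_s: 7.25
position: [0.5653, -0.0693, 0.0367]
tcp_rot: [[-0.0, 0.002, 1.0], [0.0, 1.0, -0.002], [-1.0, 0.0, -0.0]]
force: [0.1, 0.6, 0.0]
opening: 0.006
```

Request:
{"op": "play_rows", "data": {"rows": [[[0.001,0,0,0,0,0,0.0],[0.002,0,0,0,0,0,0.0],[0.002,0,0,0,0,0,0.0]]]}}

```text
time_s: 7.55
position: [0.5653, -0.0693, 0.0347]
tcp_rot: [[-0.0, 0.002, 1.0], [0.0, 1.0, -0.002], [-1.0, 0.0, -0.0]]
force: [-0.7, -1.2, 1.0]
opening: 0.004
```

```bash
python3 - <<'E'
from h import *
s=read_state();print(s['position'],s['force'],s['moment'],s['tau'][:3])
c=capture('side');im=c['pixels'][:,:,::-1]
x0,y0,w,h=210,150,60,60
cr=cv2.resize(im[y0:y0+h,x0:x0+w],(390,390),interpolation=cv2.INTER_NEAREST)
w=capture('wrist')['pixels'][:,:,::-1]
cr2=cv2.resize(w[130:260,195:325],(390,390),interpolation=cv2.INTER_CUBIC)
cv2.imwrite('pics/s8.png',cv2.convertScaleAbs(np.hstack([cr,cr2]),alpha=1.6,beta=10))
E
```

```text
[ 0.5652595  -0.06934194  0.03471026] [-0.69099143 -1.19605872  1.02398554] [-0.02478055 -0.05657559  0.01329816] [-7.00793200e-03 -4.32996261e+01 -1.04832923e+01]
```

View pics/s8.png

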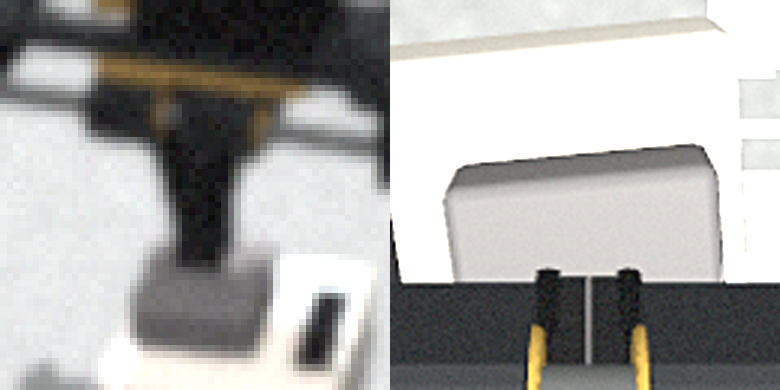

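Request:
{"op": "play_rows", "data": {"rows": [[[0.001,0,0,0,0,0,0.0],[0.002,0,0,0,0,0,0.0],[0.002,0,0,0,0,0,0.0]]]}}

```text
time_s: 7.95
position: [0.5652, -0.0693, 0.0327]
tcp_rot: [[-0.0, 0.002, 1.0], [0.0, 1.0, -0.002], [-1.0, 0.0, -0.0]]
force: [-0.8, 0.8, -0.4]
opening: 0.002
```

Request:
{"op": "play_rows", "data": {"rows": [[[0.001,0,0,0,0,0,0.0],[0.002,0,0,0,0,0,0.0],[0.002,0,0,0,0,0,0.0]]]}}

```text
time_s: 8.25
position: [0.5653, -0.0693, 0.0307]
tcp_rot: [[-0.0, 0.002, 1.0], [0.0, 1.0, -0.002], [-1.0, 0.0, -0.0]]
force: [-0.1, -0.6, 1.0]
opening: 0.01
```

Request:
{"op": "play_rows", "data": {"rows": [[[0.001,0,0,0,0,0,0.0],[0.002,0,0,0,0,0,0.0],[0.002,0,0,0,0,0,0.0]]]}}

```text
time_s: 8.55
position: [0.5653, -0.0694, 0.0287]
tcp_rot: [[-0.0, 0.002, 1.0], [0.0, 1.0, -0.002], [-1.0, 0.0, -0.0]]
force: [0.8, -1.0, 0.9]
opening: 0.004
```

```bash
python3 - <<'E'
from h import *
c=capture('side');im=c['pixels'][:,:,::-1]
for i in range(2):
    s=read_state();print(s['position'],s['force'],s['moment'],s['tau'][:3]); capture('side')
x0,y0,w,h=210,150,60,60
cr=cv2.resize(im[y0:y0+h,x0:x0+w],(390,390),interpolation=cv2.INTER_NEAREST)
w=capture('wrist')['pixels'][:,:,::-1]
cr2=cv2.resize(w[130:260,195:325],(390,390),interpolation=cv2.INTER_CUBIC)
cv2.imwrite('pics/s9.png',cv2.convertScaleAbs(np.hstack([cr,cr2]),alpha=1.2,beta=10))
E
```

```text
[ 0.5653125  -0.06935584  0.02874402] [-0.85383837  0.51017309  0.68740541] [-0.00342833 -0.10155212 -0.0320494 ] [-3.72422757e-03 -4.34110844e+01 -1.01933169e+01]
[ 0.56533805 -0.06936546  0.02880707] [-0.25547813  0.05745945 -0.07488423] [ 0.00170441 -0.11713906 -0.02214451] [-1.02673108e-03 -4.34089065e+01 -1.01875877e+01]
```

View pics/s9.png

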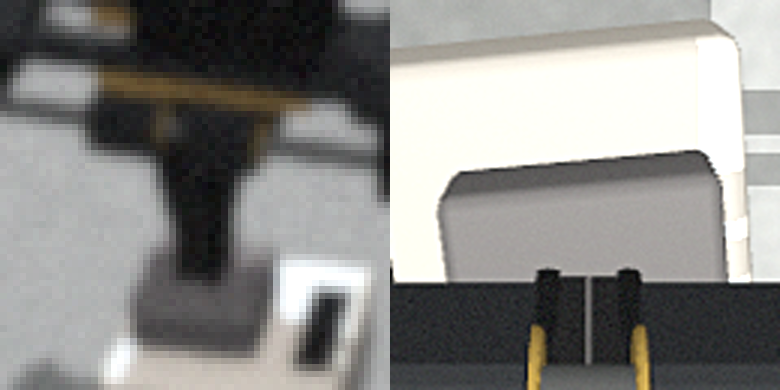

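Request:
{"op": "play_rows", "data": {"rows": [[[0.001,0,0,0,0,0,0.0],[0.002,0,0,0,0,0,0.0],[0.002,0,0,0,0,0,0.0]]]}}

```text
time_s: 9.05
position: [0.5653, -0.0693, 0.0267]
tcp_rot: [[-0.0, 0.002, 1.0], [0.0, 1.0, -0.002], [-1.0, 0.0, -0.0]]
force: [-0.9, 1.3, -0.3]
opening: 0.004
```

Request:
{"op": "play_rows", "data": {"rows": [[[0.001,0,0,0,0,0,0.0],[0.002,0,0,0,0,0,0.0],[0.002,0,0,0,0,0,0.0]]]}}

```text
time_s: 9.35
position: [0.5654, -0.0694, 0.0249]
tcp_rot: [[0.0, 0.002, 1.0], [-0.0, 1.0, -0.002], [-1.0, -0.0, 0.0]]
force: [-0.3, -1.4, 2.4]
opening: 0.001
```

```bash
python3 - <<'E'
from h import *
c=capture('side');im=c['pixels'][:,:,::-1]
for i in range(2):
    s=read_state();print(s['position'],s['force'],s['moment'],s['tau'][:3]); capture('side')
x0,y0,w,h=210,150,60,60
cr=cv2.resize(im[y0:y0+h,x0:x0+w],(390,390),interpolation=cv2.INTER_NEAREST)
w=capture('wrist')['pixels'][:,:,::-1]
cr2=cv2.resize(w[130:260,195:325],(390,390),interpolation=cv2.INTER_CUBIC)
cv2.imwrite('pics/s10.png',cv2.convertScaleAbs(np.hstack([cr,cr2]),alpha=1.2,beta=10))
E
```

```text
[ 0.56543352 -0.06938624  0.02497778] [-0.69656966 -0.18981834  0.86435402] [-0.01967766 -0.02624706  0.04182011] [-3.46082915e-02 -4.24967980e+01 -9.88642126e+00]
[ 0.56545254 -0.06938148  0.02499482] [-0.24756759  0.63238949  2.11536724] [ 0.07576373 -0.07404426 -0.03000141] [-3.07103083e-02 -4.25602198e+01 -9.89913940e+00]
```

View pics/s10.png

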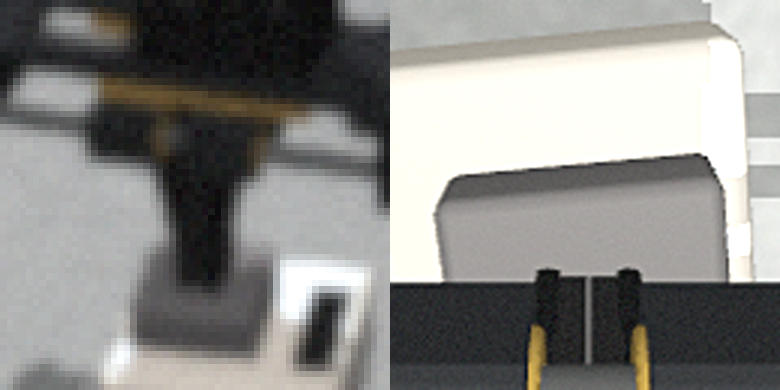

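Contact now shows in force and torque at reported z ≈ 0.0255, so the reported z reads about 30 mm low. I'll press through the 9 mm travel and watch the force.

Request:
{"op": "play_rows", "data": {"rows": [[[0.001,0,0,0,0,0,0.0],[0.002,0,0,0,0,0,0.0],[0.003,0,0,0,0,0,0.0],[0.004,0,0,0,0,0,0.0],[0.004,0,0,0,0,0,0.0]]]}}

```text
time_s: 10.05
position: [0.5654, -0.0694, 0.0207]
tcp_rot: [[-0.0, 0.002, 1.0], [0.0, 1.0, -0.002], [-1.0, 0.0, -0.0]]
force: [0.3, 0.3, 2.1]
opening: 0.007
```

```bash
python3 - <<'E'
from h import *
s=read_state();print(s['position'],s['force'],s['tau'][:3])
E
```

```text
[ 0.56540487 -0.06940526  0.02067801] [0.2990067  0.34466981 2.08074937] [-3.55241471e-02 -4.24485791e+01 -9.54132646e+00]
```

Request:
{"op": "play_rows", "data": {"rows": [[[0.001,0,0,0,0,0,0.0],[0.002,0,0,0,0,0,0.0],[0.003,0,0,0,0,0,0.0],[0.004,0,0,0,0,0,0.0],[0.004,0,0,0,0,0,0.0]]]}}

```text
time_s: 10.55
position: [0.5655, -0.0694, 0.0167]
tcp_rot: [[0.0, 0.002, 1.0], [-0.0, 1.0, -0.002], [-1.0, -0.0, 0.0]]
force: [-0.2, -0.2, 1.9]
opening: 0.003
```

```bash
python3 - <<'E'
from h import *
s=read_state();print(s['position'],s['force'],s['tau'][:3])
E
```

```text
[ 0.56545736 -0.0694037   0.01672666] [-0.20456749 -0.2062858   1.92077925] [-3.48095933e-02 -4.25139785e+01 -9.28146422e+00]
```

Request:
{"op": "play_rows", "data": {"rows": [[[0.001,0,0,0,0,0,0.0],[0.002,0,0,0,0,0,0.0],[0.002,0,0,0,0,0,0.0],[0.002,0,0,0,0,0,0.0]]]}}

```text
time_s: 10.95
position: [0.5655, -0.0694, 0.0151]
tcp_rot: [[0.0, 0.002, 1.0], [-0.0, 1.0, -0.002], [-1.0, -0.0, 0.0]]
force: [-1.3, -0.3, 4.7]
opening: 0.004
```

```bash
python3 - <<'E'
from h import *
s=read_state();print(s['position'],s['force'],s['tau'][:3])
E
```

```text
[ 0.56547182 -0.06941756  0.01513554] [-1.29948595 -0.27125792  4.65918058] [ -0.07285646 -41.06317163  -9.15445   ]
```

Request:
{"op": "play_rows", "data": {"rows": [[[0.001,0,0,0,0,0,0.0],[0.0012,0,0,0,0,0,0.0],[0.0012,0,0,0,0,0,0.0]]]}}

```text
time_s: 11.25
position: [0.5655, -0.0694, 0.0142]
tcp_rot: [[0.0, 0.002, 1.0], [-0.0, 1.0, -0.002], [-1.0, -0.0, 0.0]]
force: [0.1, 0.2, 7.3]
opening: 0.003
```

```bash
python3 - <<'E'
from h import *
s=read_state();print(s['position'],s['force'],s['tau'][:3])
E
```

```text
[ 0.56549844 -0.06939219  0.01419739] [0.06061412 0.22960341 7.29643687] [ -0.09675734 -40.1328671   -9.07461494]
```

The force rose from a plateau of about 2.2 N to about 7 N, so the button is at its stop. I'll lift and check.

Request:
{"op": "play_rows", "data": {"rows": [[[-0.004,0,0,0,0,0,0.0],[-0.01,0,0,0,0,0,0.0],[-0.025,0,0,0,0,0,0.0],[-0.045,0,0,0,0,0,0.0],[-0.065,0,0,0,0,0,0.0],[-0.08,0,0,0,0,0,0.0],[-0.08,-0.015,-0.01,0,0,0,0.0],[-0.08,-0.045,-0.023,0,0,0,0.0],[-0.08,-0.08,-0.042,0,0,0,0.0],[-0.08,-0.11,-0.058,0,0,0,0.0],[-0.08,-0.14,-0.075,0,0,0,0.0],[-0.08,-0.17,-0.09,0,0,0,0.0]]]}}

```text
time_s: 12.45
position: [0.4738, -0.2399, 0.0935]
tcp_rot: [[-0.001, 0.002, 1.0], [0.001, 1.0, -0.002], [-1.0, 0.001, -0.001]]
force: [0.6, -0.4, -0.4]
opening: 0.002
```

```bash
cat > look.py <<'E'
from h import *
import sys
c=capture('side');im=c['pixels'][:,:,::-1].copy()
s=read_state();p=np.array(s['position']);print(s['time_s'],p,s['force'],'tcp proj',proj(c,p))
x0,y0,x1,y1=[int(a) for a in sys.argv[2:6]]
k=390/(x1-x0)
cr=cv2.resize(im[y0:y1,x0:x1],None,fx=k,fy=k,interpolation=cv2.INTER_CUBIC)
q=(proj(c,p)[0]-[x0,y0]+.5)*k;cv2.drawMarker(cr,(int(q[0]),int(q[1])),(0,0,255),0,10,1)
w=capture('wrist')['pixels'][:,:,::-1]
cr2=cv2.resize(w,(390,292))
H=max(cr.shape[0],292);o=np.zeros((H,780,3),np.uint8);o[:cr.shape[0],:390]=cr;o[:292,390:]=cr2
cv2.imwrite(f'pics/{sys.argv[1]}.png',cv2.convertScaleAbs(o,alpha=1.3,beta=10))
E
python3 look.py l1 200 100 330 230
```

```text
12.5 [ 0.47263474 -0.24482423  0.09356726] [-0.65428505 -2.48491595  1.23551689] tcp proj [[290.87579159 150.35887043]]
```

View pics/l1.png

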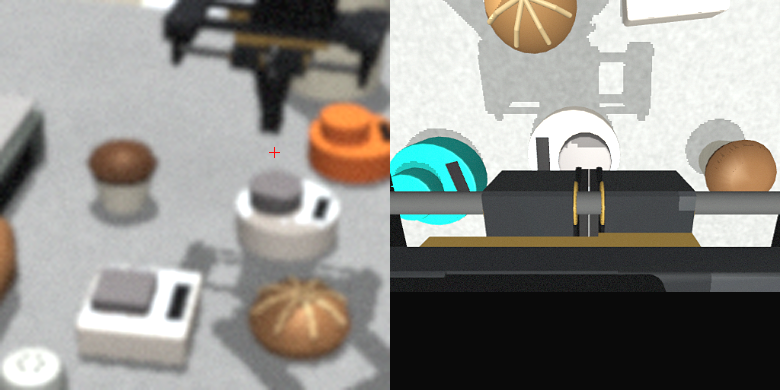

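```bash
python3 - <<'E'
from h import *
cs=capture('side');cw=capture('wrist');s=read_state();p=np.array(s['position']);print(p)
x0,y0=262,120
cv2.imwrite('pics/tip.png',np.hstack([cv2.resize(cs['pixels'][y0:y0+50,x0:x0+50,::-1],(390,390),interpolation=cv2.INTER_CUBIC),cv2.resize(cw['pixels'][180:260,220:300,::-1],(390,390),interpolation=cv2.INTER_CUBIC)]))
def tri(ps,pw):
    A=[];b=[]
    for c,q in [(cs,ps),(cw,pw)]:
        K,R,t=cam(c);C=-R.T@t;d=R.T@np.linalg.inv(K)@[*q,1];d/=np.linalg.norm(d);M=np.eye(3)-np.outer(d,d);A.append(M);b.append(M@C)
    return np.linalg.lstsq(np.vstack(A),np.hstack(b),rcond=None)[0]
K,R,t=cam(cw);print(-R.T@t)
for ps in [(289.5,143.5),(289.5,144.5)]:
  for pw in [(260.5,219),(260.5,222)]: print(ps,pw,tri(ps,pw),tri(ps,pw)-p)
E
```

```text
[ 0.47455943 -0.23946612  0.0935162 ]
[ 0.47482617 -0.16893471  0.28547841]
(289.5, 143.5) (260.5, 219) [ 0.47453962 -0.22926895  0.12381171] [-1.98099260e-05  1.01971676e-02  3.02955063e-02]
(289.5, 143.5) (260.5, 222) [ 0.47471916 -0.23134612  0.12267874] [0.00015974 0.00812    0.02916253]
(289.5, 144.5) (260.5, 219) [ 0.47459578 -0.23072273  0.1198707 ] [3.63500871e-05 8.74339038e-03 2.63544983e-02]
(289.5, 144.5) (260.5, 222) [ 0.47477977 -0.23285318  0.11870236] [0.00022034 0.00661294 0.02518616]
```

View pics/tip.png

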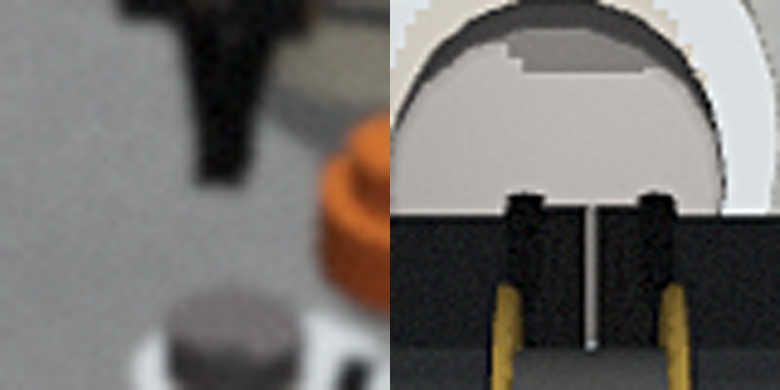

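The square button is now visibly down: it protrudes less than the large round one. The triangulated tip is about 30 mm above the reported TCP, which matches the contact height. Next is the white large round timer.

Request:
{"op": "play_rows", "data": {"rows": [[[0.0,-0.0145,-0.006,0,0,0,0.0],[0.015,-0.0145,-0.006,0,0,0,0.0],[0.035,-0.0145,-0.006,0,0,0,0.0],[0.052,-0.0145,-0.006,0,0,0,0.0],[0.06,-0.0145,-0.006,0,0,0,0.0],[0.063,-0.0145,-0.006,0,0,0,0.0],[0.063,-0.0145,-0.006,0,0,0,0.0]]]}}

```text
time_s: 13.35
position: [0.4692, -0.2535, 0.0306]
tcp_rot: [[-0.0, 0.001, 1.0], [0.0, 1.0, -0.001], [-1.0, 0.0, -0.0]]
force: [0.4, 0.5, -0.1]
opening: 0.004
```

```bash
python3 look.py l2 260 130 320 200; python3 -c "
from rig import *
s=read_state();print(s['tau'][:3],s['position'],s['force'])"
```

```text
13.4 [ 0.4694335  -0.25374567  0.0309906 ] [ 0.25886886 -0.51576828  0.43713938] tcp proj [[291.58013602 167.5317522 ]]
[ 1.41086447e-02 -4.04734397e+01 -8.88270020e+00] [ 0.46955202 -0.253935    0.03122856] [-0.06917055  0.67564406  0.27504161]
```

View pics/l2.png

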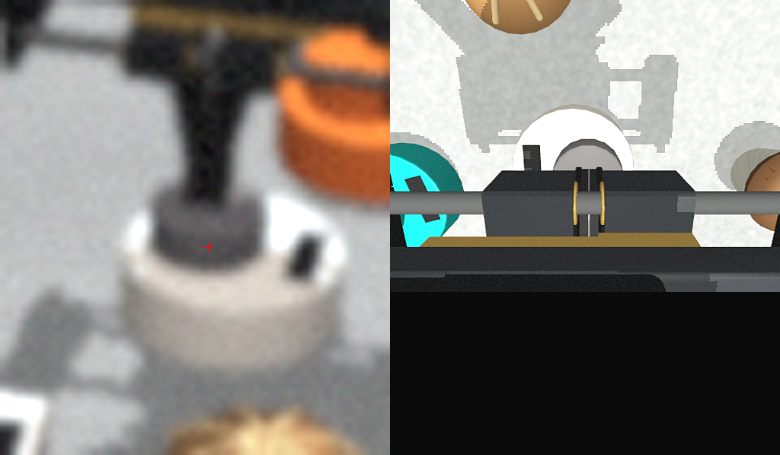

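Request:
{"op": "play_rows", "data": {"rows": [[[0.002,0,0,0,0,0,0.0],[0.004,0,0,0,0,0,0.0],[0.006,0,0,0,0,0,0.0],[0.0075,0,0,0,0,0,0.0],[0.009,0,0,0,0,0,0.0],[0.0105,0,0,0,0,0,0.0],[0.012,0,0,0,0,0,0.0],[0.012,0,0,0,0,0,0.0]]]}}

```text
time_s: 14.25
position: [0.4693, -0.2539, 0.0185]
tcp_rot: [[0.0, 0.002, 1.0], [-0.0, 1.0, -0.002], [-1.0, -0.0, 0.0]]
force: [0.4, -0.7, 2.2]
opening: 0.008
```

```bash
python3 -c "
from rig import *
s=read_state();print(s['tau'][:3],s['position'],s['force'])"
```

```text
[ -0.05354337 -39.93750572  -7.71634251] [ 0.46926393 -0.25388631  0.01854753] [ 0.43508766 -0.71728771  2.18159893]
```

Request:
{"op": "play_rows", "data": {"rows": [[[0.001,0,0,0,0,0,0.0],[0.002,0,0,0,0,0,0.0],[0.003,0,0,0,0,0,0.0],[0.003,0,0,0,0,0,0.0]]]}}

```text
time_s: 14.65
position: [0.4693, -0.2539, 0.0157]
tcp_rot: [[0.0, 0.002, 1.0], [-0.0, 1.0, -0.002], [-1.0, -0.0, 0.0]]
force: [1.3, -0.3, 4.5]
opening: 0.004
```

```bash
python3 -c "
from rig import *
s=read_state();print(s['tau'][:3],s['position'],s['force'])"
```

```text
[ -0.04977484 -38.99472356  -7.27251157] [ 0.4692508  -0.25388296  0.01573674] [ 1.31453022 -0.34726597  4.489366  ]
```

Request:
{"op": "play_rows", "data": {"rows": [[[0.0008,0,0,0,0,0,0.0],[0.0015,0,0,0,0,0,0.0],[0.0015,0,0,0,0,0,0.0]]]}}

```text
time_s: 14.95
position: [0.4692, -0.2539, 0.0145]
tcp_rot: [[0.0, 0.002, 1.0], [-0.0, 1.0, -0.002], [-1.0, -0.0, 0.0]]
force: [0.9, 0.2, 6.4]
opening: 0.004
```

```bash
python3 -c "
from rig import *
s=read_state();print(s['tau'][:3],s['position'],s['force'])"
```

```text
[ -0.06914692 -37.86412239  -7.10517168] [ 0.46923606 -0.25388349  0.01446642] [0.87739212 0.20991245 6.36703193]
```

Force is 6.4 N after the plateau, so this button is at its stop too. I'll lift and move to the long timer.

Request:
{"op": "play_rows", "data": {"rows": [[[-0.004,0,0,0,0,0,0.0],[-0.01,0,0,0,0,0,0.0],[-0.025,0,0,0,0,0,0.0],[-0.05,0,0,0,0,0,0.0],[-0.08,0,0,0,0,0,0.0],[-0.1,0.015,0.002,0,0,0,0.0],[-0.1,0.045,0.007,0,0,0,0.0],[-0.1,0.085,0.013,0,0,0,0.0],[-0.1,0.125,0.019,0,0,0,0.0],[-0.1,0.165,0.025,0,0,0,0.0],[-0.1,0.205,0.031,0,0,0,0.0],[-0.1,0.24,0.037,0,0,0,0.0]]]}}

```text
time_s: 16.15
position: [0.5052, -0.0116, 0.1139]
tcp_rot: [[-0.002, 0.002, 1.0], [0.001, 1.0, -0.002], [-1.0, 0.001, -0.002]]
force: [1.7, -0.5, 0.2]
opening: 0.007
```

Request:
{"op": "play_rows", "data": {"rows": [[[0,0.04,0.006,0,0,0,0.0],[0,0.08,0.012,0,0,0,0.0],[0,0.12,0.018,0,0,0,0.0],[0,0.16,0.025,0,0,0,0.0],[0,0.2,0.031,0,0,0,0.0],[0,0.24,0.037,0,0,0,0.0],[0,0.275,0.043,0,0,0,0.0],[0,0.3,0.047,0,0,0,0.0],[0,0.32,0.049,0,0,0,0.0],[0,0.321,0.049,0,0,0,0.0],[0,0.321,0.049,0,0,0,0.0]]]}}

```text
time_s: 17.25
position: [0.555, 0.3068, 0.1136]
tcp_rot: [[-0.002, 0.001, 1.0], [-0.001, 1.0, -0.001], [-1.0, -0.001, -0.002]]
force: [-0.3, -0.1, -0.3]
opening: 0.007
```

```bash
python3 look.py l3 130 200 260 370; python3 - <<'E'
from h import *
c=capture('side');cv2.imwrite('pics/side3.png',cv2.resize(c['pixels'][120:300,180:420,::-1],(780,585),interpolation=cv2.INTER_CUBIC))
E
```

```text
17.3 [0.55510302 0.30618016 0.11368984] [-0.47207701  0.54094858  0.03708582] tcp proj [[184.95173428 283.23735869]]
```

View pics/l3.png

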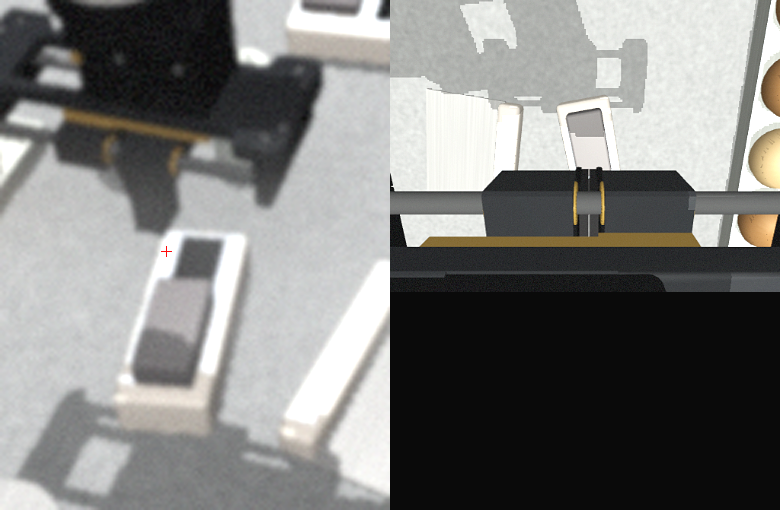

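View pics/side3.png

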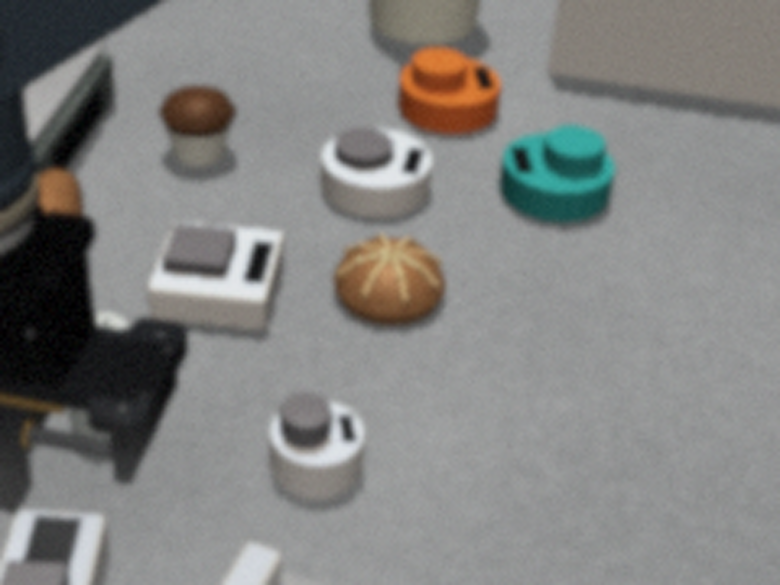

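Both earlier buttons look down compared with the up buttons on the orange and turquoise timers, and nothing else has moved. Now I'll go down onto the long button.

Request:
{"op": "play_rows", "data": {"rows": [[[0.02,0.0,0.0,0,0,0,0.0],[0.045,0,0.0,0,0,0,0.0],[0.065,0,0.0,0,0,0,0.0],[0.077,0,0.0,0,0,0,0.0],[0.082,0,0.0,0,0,0,0.0],[0.082,0,0.0,0,0,0,0.0]]]}}

```text
time_s: 18.0
position: [0.556, 0.3066, 0.0318]
tcp_rot: [[-0.001, 0.003, 1.0], [-0.0, 1.0, -0.003], [-1.0, -0.0, -0.001]]
force: [-0.3, 0.4, 0.2]
opening: 0.009
```

```bash
python3 look.py l4 140 240 250 370; python3 -c "
from rig import *
s=read_state();print(s['tau'][:3],s['position'],s['force'])"
```

```text
18.05 [0.55653715 0.30692399 0.03253958] [ 0.76233436 -0.03005504  0.69470103] tcp proj [[188.55306807 312.05037163]]
[ -0.08169636 -47.39949346 -12.37110525] [0.55687872 0.30716116 0.03300688] [-0.26529638  0.11910787  0.62643521]
```

View pics/l4.png

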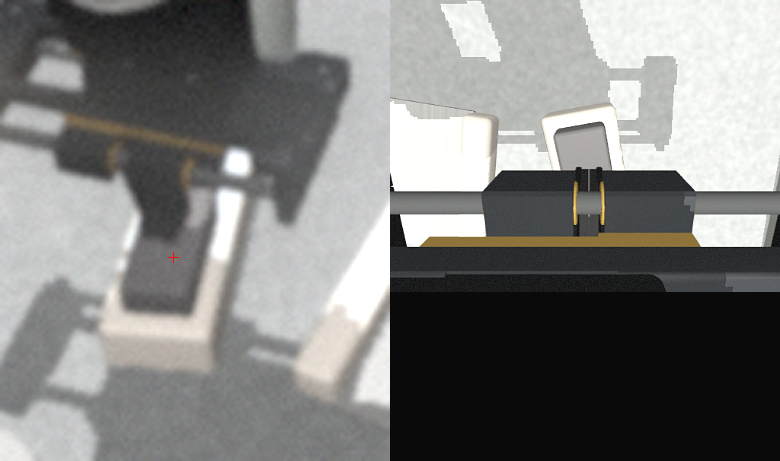

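Request:
{"op": "play_rows", "data": {"rows": [[[0.0,0,0,0,0,0,0.0],[0.002,0,0,0,0,0,0.0],[0.004,0,0,0,0,0,0.0],[0.006,0,0,0,0,0,0.0],[0.0075,0,0,0,0,0,0.0],[0.009,0,0,0,0,0,0.0],[0.0105,0,0,0,0,0,0.0],[0.012,0,0,0,0,0,0.0],[0.013,0,0,0,0,0,0.0],[0.013,0,0,0,0,0,0.0]]]}}

```text
time_s: 19.1
position: [0.5561, 0.3072, 0.0191]
tcp_rot: [[0.0, 0.002, 1.0], [0.0, 1.0, -0.002], [-1.0, 0.0, 0.0]]
force: [1.1, 0.7, 1.9]
opening: 0.005
```

```bash
python3 -c "
from rig import *
s=read_state();print(s['tau'][:3],s['position'],s['force'])"
```

```text
[ -0.28540213 -46.9713521  -11.78871095] [0.55614063 0.30724094 0.01905598] [1.05737468 0.67096719 1.89064341]
```

Request:
{"op": "play_rows", "data": {"rows": [[[0.001,0,0,0,0,0,0.0],[0.002,0,0,0,0,0,0.0],[0.002,0,0,0,0,0,0.0],[0.002,0,0,0,0,0,0.0]]]}}

```text
time_s: 19.5
position: [0.5561, 0.3072, 0.0171]
tcp_rot: [[0.0, 0.002, 1.0], [0.0, 1.0, -0.002], [-1.0, 0.0, 0.0]]
force: [0.1, 0.9, 2.4]
opening: 0.005
```

```bash
python3 -c "
from rig import *
s=read_state();print(s['tau'][:3],s['position'],s['force'])"
```

```text
[ -0.41216162 -47.08097219 -11.6922462 ] [0.55610969 0.30723896 0.01710577] [0.05855393 0.86683592 2.3535343 ]
```

Request:
{"op": "play_rows", "data": {"rows": [[[0.001,0,0,0,0,0,0.0],[0.002,0,0,0,0,0,0.0],[0.002,0,0,0,0,0,0.0],[0.002,0,0,0,0,0,0.0]]]}}

```text
time_s: 19.9
position: [0.5562, 0.3072, 0.0154]
tcp_rot: [[0.0, 0.002, 1.0], [0.0, 1.0, -0.002], [-1.0, 0.0, 0.0]]
force: [-0.5, 0.9, 3.7]
opening: 0.003
```

```bash
python3 -c "
from rig import *
s=read_state();print(s['tau'][:3],s['position'],s['force'])"
```

```text
[ -0.56319918 -45.63472509 -11.48688465] [0.55618593 0.30720735 0.01543409] [-0.45215163  0.93683683  3.7335771 ]
```

Request:
{"op": "play_rows", "data": {"rows": [[[0.0007,0,0,0,0,0,0.0],[0.0014,0,0,0,0,0,0.0],[0.0014,0,0,0,0,0,0.0]]]}}

```text
time_s: 20.2
position: [0.5562, 0.3072, 0.0142]
tcp_rot: [[0.0, 0.002, 1.0], [0.0, 1.0, -0.002], [-1.0, 0.0, 0.0]]
force: [-2.2, 1.3, 6.1]
opening: 0.002
```

```bash
python3 -c "
from rig import *
s=read_state();print(s['tau'][:3],s['position'],s['force'])"
```

```text
[ -0.62481634 -44.26240683 -11.30010277] [0.55616116 0.30723467 0.0142095 ] [-2.19212067  1.25807422  6.10755464]
```

Force is about 6 to 7 N at the stop. I'll lift, clear the area and check all the timers.

Request:
{"op": "play_rows", "data": {"rows": [[[-0.004,0,0,0,0,0,0.0],[-0.01,0,0,0,0,0,0.0],[-0.025,0,0,0,0,0,0.0],[-0.05,0,0,0,0,0,0.0],[-0.08,0,0,0,0,0,0.0],[-0.11,0,0,0,0,0,0.0],[-0.14,-0.03,-0.03,0,0,0,0.0],[-0.15,-0.06,-0.06,0,0,0,0.0],[-0.15,-0.09,-0.09,0,0,0,0.0],[-0.15,-0.12,-0.11,0,0,0,0.0],[-0.15,-0.13,-0.12,0,0,0,0.0],[-0.15,-0.13,-0.12,0,0,0,0.0]]]}}

```text
time_s: 21.4
position: [0.4339, 0.1761, 0.1644]
tcp_rot: [[-0.001, 0.004, 1.0], [-0.0, 1.0, -0.004], [-1.0, -0.0, -0.001]]
force: [0.5, 0.0, -0.1]
opening: 0.002
```

```bash
python3 - <<'E'
from h import *
s=read_state();print(s['time_s'],s['position'],s['force'])
for n in ['side','top']:
    c=capture(n);cv2.imwrite(f'pics/f{n}.png',cv2.convertScaleAbs(cv2.resize(c['pixels'][:,:,::-1],(768,576),interpolation=cv2.INTER_CUBIC),alpha=1.3))
    if n=='side': cv2.imwrite('pics/flong.png',cv2.convertScaleAbs(cv2.resize(c['pixels'][265:355,150:240,::-1],(540,540),interpolation=cv2.INTER_CUBIC),alpha=1.3))
E
```

```text
21.4 [0.43391705 0.17611448 0.16444859] [ 0.50051335  0.01830305 -0.06608033]
```

View pics/fside.png

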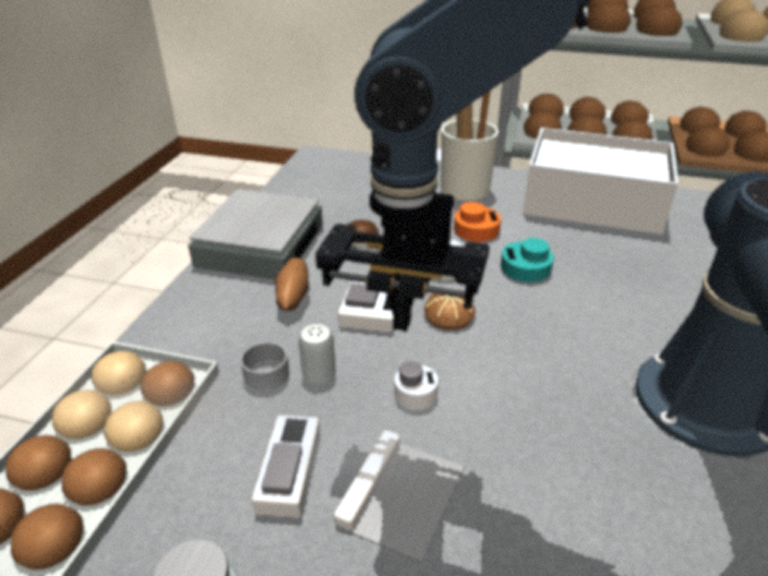

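View pics/ftop.png

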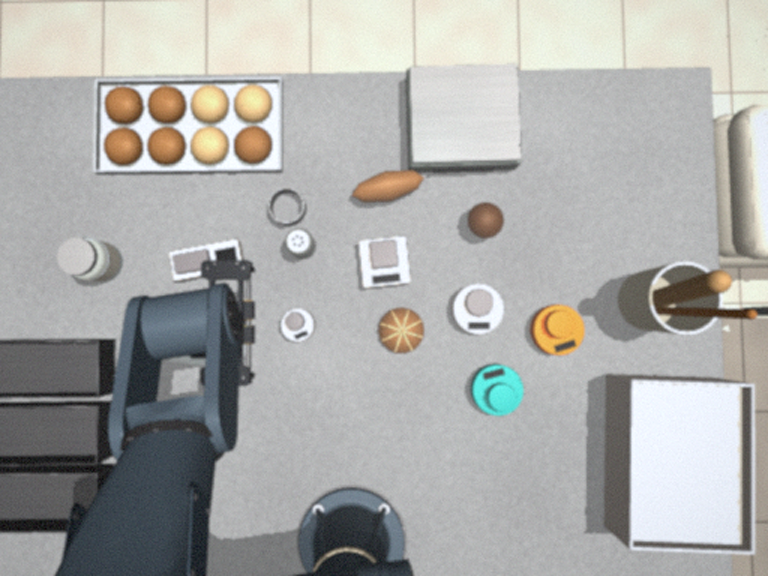

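View pics/flong.png

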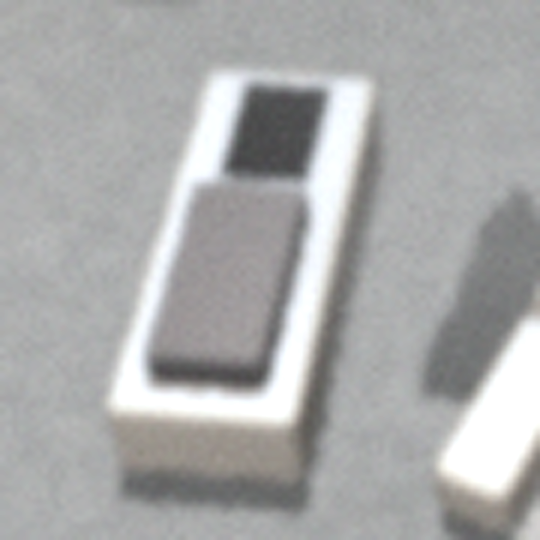

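All three buttons are down, the timers and other items are where they started, and the small spare is still up. Handing in.

```bash
python3 -c "
from rig import *
print(hand_in())"
```

```text
the job is handed in; nothing more can be done
None
```

I pressed the three buttons in the order asked: square, white large round, then long, with shut fingertips. Then I lifted clear and handed in at about 21.5 s on the robot's clock.

- **Presses:** On each button the force held at about 2 to 2.5 N while it slid. It then rose to about 6 to 7 N at the stop, at nearly the same reported height each time (14.2, 14.5 and 14.2 mm).
- **Final pictures:** The long timer's button was down in its close-up. The square and large round buttons showed down in a side view taken before the long press; in the last side view the gripper partly hid them. The small round spare, the orange and turquoise look-alikes, the bread and the tools were where they started.
- **Disagreement:** The fingertip was about 30 mm higher than the reported TCP height. I found this from the side camera and from the missing contact force. I then set the press depth by force instead of the reported height.

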